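Point out the lid that fits the teapot

ROBOT

A 6-joint arm with a two-finger parallel gripper is mounted at the origin on the work surface. World frame = base frame: x ahead of the robot, y to its left, z up, the work surface at z = 0. Lengths are in m, angles in rad, forces in N, time in s.
With the tool pointing down it reaches from about 0.275 to 0.875 m from the base axis. Payload 12.5 kg.
Tool frame: the origin (TCP) lies on the front face of the gripper's body, between the roots of the fingers; the fingertips stand 73 mm ahead of it and the grasp point (between the pads) lies 54 mm ahead of it (bot.tip_reach is the distance from the TCP to the fingertips, in m); z points along the fingers, y is the direction in which the jaws open and shut (so a half turn about z gives the same grasp; the last joint's range is limited). The gripper opens to 85 mm and grips with 20 to 120 N. Pads are 22 mm wide; open, the fingers measure 114 mm over their backs; the gripper's body (76 mm by 85 mm) begins 54 mm behind the grasp point. The pads swing forward as they close: fully open they stand 13 mm farther back than shut.
Start: joints at [1.227, 0.351, 1.652, -0, 1.139, -0.085], TCP at [0.141, 0.532, 0.304] pointing down, gripper open.
Joint ranges: [-2.75, 2.75], [-0.79, 2.1], [0.01, 2.65], [-1.57, 4.71], [0.07, 3.14], [-2.87, 2.87]. Speed limits (rad/s): [2.22, 2.22, 2.79, 3.14, 3.14, 3.14].

INTERFACE

Orientations are given as a unit quaternion [x, y, z, w].
In Python, from plant import telemetry, optics, bot, models gives the robot as it stands.
- The arm moves only by the tool play_rows, never from a script. Its argument "steps" is a list of rows, each an object of numbers: "tx", "ty", "tz": the shift along the tool's x, y, z as a fraction of full scale; "rx", "ry", "rz": the turn, a rotation vector about the tool's x, y, z as a fraction of full scale; "hand": the closure in counts, from 0 (fully open) to 255 (shut). In form: [{"tx": .., "ty": .., "tz": .., "rx": .., "ry": .., "rz": .., "hand": ..}, ...]. A call has 1 to 20 rows; each row shifts and turns the pose as measured when the row begins, along the tool's axes as they then stand; what a row does not reach is not made up. Full scale, the value 1, is 0.04 m for a shift and 4 degrees for a turn. A row lasts 1/12 s, in which the tool goes at most 41.7 mm and 7.16 degrees, less where a joint would pass 70% of its speed; a pose out of reach is approached as far as the arm can. A call with a number of a shift or a turn outside -1 to 1 is refused whole. A call with a gripper value outside its range is refused whole. The fingers move at their own pace and stop on an object; "squeeze" is the grip in N (left out, the last holds). Time passes only in rows, so rows that do not move let the fingers close. It gives the time, the measured TCP pose, the force and the opening at its end, in the units of the state.
- telemetry.read_state(): the state, without advancing time (a new reading comes with each control period).
- optics.camera(name): name is "scene" or "top" or "wrist"; returns a dict with "img" (420x560x3 uint8, red, green, blue), "fov_y" (degrees; the focal length in pixels is half the picture's height over the tangent of half this angle, whatever the lens; pixels are square), "cx", "cy" (the principal point, pixels), "world_from_camera" (4x4, takes a point from camera to world coordinates); the wrist camera has in their place "hand_eye" (4x4, takes a point from camera to tool coordinates, whose origin is the TCP and whose axes are the flange's). Camera axes: x right, y up, looking along -z (the intrinsics and any distortion apply to the point x, -y, -z); pixel columns grow to the right and rows downward; lengths in m; the calibration is good to about 2 mm. A picture is of the moment at which its call begins: read the wrist's pose just before it. There is no depth.
- bot.sign_off(): hands the job in, once; it reports no verdict.
Trained networks look in a picture, given as the dict that the camera call returned (one of the last four; its "shot" number tells which), for a name from the list of things; names that differ only in an ending like _2 or _b are one class to them, and where a whole thing is asked for, a point or a joint stands for the part that bears it (a point fixed in the world has none). Each returns a list of dicts, best first, with "p" (0 to 1); they miss things now and then, are a little off and sometimes report something else, mostly with a low value. They report only what shows in the picture. A call takes as long as a camera call. They do not tell look-alikes from the thing itself.
- models.search_frame(query, picture): "location" ([x, y, z] in m, in world coordinates, good to about 4 mm: the middle of the surface that is visible of it).
The state is a dict: "time_s": time; "q": joint angles; "dq": joint speeds; "tau": joint torques, N m; "ee_pos": TCP position; "tcp_rot": TCP orientation; "wrist_force": force on the tool from outside, world axes, zero at the start; "wrist_torque": the same for the moment, N m; "width": finger opening in m.
Only numpy, scipy, OpenCV 4.12 (cv2) and the standard library are available. Lean on these libraries where they do the work, as an engineer would, in place of code of your own. Each camera call takes 0.05 s, during which the arm holds its last target.

TASK

Show the apprentice which lid belongs to the teapot standing on the round banding wheel. With the fingertips held a finger's breadth or two above it, point down at the middle of that teapot's open mouth and stay there for two seconds; then point in the same way at the knob of the one lid whose size fits that mouth, and finish still pointing at it. Touch and move nothing.

Things in the scene. Friction and masses are not known exactly. Their poses are not given: they have to be found in the camera images.
- wheel: banding wheel (potter's small turntable): dark round foot with a round dark-grey metal head 180 mm across, its flat top 70 mm above the bench, free to turn; one teapot stands on it. Origin on the bench under its axis. It stands on the left or on the right side of the bench
- block: square wooden display block 160 x 160 mm, 70 mm high, carrying the other teapot, on the opposite side of the bench from the wheel; origin at the centre of its underside
- pot_squat: squat, wide-mouthed red-brown clay teapot without its lid: body 140 mm across, 72 mm high to the rim, mouth collar 76 mm across outside, walls 4 mm; spout towards its +x reaches 107 mm from the axis (top 75 mm up), ear handle towards its -x reaches 104 mm. Loose, stands on the wheel or on the block. Origin at the centre of its underside, z up
- pot_squat_mouth (a point): centre of the squat teapot's mouth, level with the rim, 72 mm above the pot's underside
- pot_tall: taller, narrow-mouthed red-brown clay teapot without its lid: body 110 mm across, 90 mm high to the rim, mouth collar 52 mm across outside, walls 4 mm; spout towards its +x reaches 90 mm from the axis (top 90 mm up), ear handle towards its -x reaches 92 mm. Loose, stands on the wheel or on the block. Origin at the centre of its underside, z up
- pot_tall_mouth (a point): centre of the tall teapot's mouth, level with the rim, 90 mm above the pot's underside
- lid_small: smallest teapot lid of red-brown clay, 58 mm across and 34 mm high, low dome with a 20 mm button knob, lying right way up on the bench; origin at the centre of its underside, z up. The three lids are alike but for their size and lie one behind another down the middle of the bench, in any order. A fitting lid is 6 mm wider than the outside of its pot's mouth collar: this one fits the tall, narrow-mouthed pot
- lid_small_knob (a point): top of the small lid's knob, 34 mm above its underside
- lid_medium: middle-sized teapot lid of red-brown clay, 82 mm across and 38 mm high, low dome with a 20 mm button knob, lying right way up on the bench; origin at the centre of its underside, z up. The three lids are alike but for their size and lie one behind another down the middle of the bench, in any order. It fits the squat, wide-mouthed pot
- lid_medium_knob (a point): top of the middle-sized lid's knob, 38 mm above its underside
- lid_large: largest teapot lid of red-brown clay, 108 mm across and 42 mm high, low dome with a 20 mm button knob, lying right way up on the bench; origin at the centre of its underside, z up. The three lids are alike but for their size and lie one behind another down the middle of the bench, in any order. It fits neither pot here
- teacup: bystander: small white cup, 64 mm across, 45 mm high, beyond the work; origin under its centre
- tool_jar: bystander: blue jar 80 mm across and 85 mm high with thin wooden tools standing up to 155 mm, beyond the work; origin under its centre
- paddle: bystander: flat wooden clay paddle, 225 mm long along its y, 55 mm wide, 14 mm thick, lying beyond the work; origin on its underside, 8 mm from the middle of the length towards the blade
Things that resemble listed ones, but are neither listed nor needed, are in the scene too. Leave any blue or turquoise look-alike of the lid_medium alone.

How it is judged:
By the outcome, as a careful person would: the job done as asked, in the order asked, and still so for the second after the job is handed in, with the robot touching nothing.
It also fails if it takes over 45 s, if anything falls off the work surface, if the arm or the gripper's body presses on something with over 40 N, if the wrist force passes 120 N, or if a joint passes its speed limit or range.

## Working session

There is one attempt and no reset: what is moved stays moved. The work goes in short steps, Python scripts to look and compute and a tool call to move; the robot and the scene stay as the last step left them, time stands still between calls to the robot, and variables do not carry over. Pictures are saved under pics/ and viewed, and the job is handed in when it is done.

Besides the shell and the picture viewer there is one more tool, called after "Call:" as name(argument=value, ...), one argument or row to a line, values as JSON. play_rows: Moves the arm, as the interface text tells. Shift numbers are shares of 0.04 m and turn numbers shares of 4 degrees, none past 1 either way. Its arguments: {"type":"object","properties":{"steps":{"type":"array","items":{"type":"object","properties":{"tx":{"type":"number"},"ty":{"type":"number"},"tz":{"type":"number"},"rx":{"type":"number"},"ry":{"type":"number"},"rz":{"type":"number"},"hand":{"type":"number"}}}},"squeeze":{"type":"number"}},"required":["steps"]}

```bash
mkdir -p pics; python3 - <<'E'
from plant import telemetry, optics, bot, models
import cv2,numpy as np
s=telemetry.read_state();print(s['time_s'],s['ee_pos'],s['tcp_rot'],s['width'],bot.tip_reach)
for n in ['scene','top']:
    c=optics.camera(n);cv2.imwrite(f'pics/{n}0.png',c['img'][:,:,::-1]);print({k:v for k,v in c.items() if k!='img'})
    for q in ['wheel','block','pot_squat','pot_tall','pot_squat_mouth','pot_tall_mouth','lid_small','lid_medium','lid_large','lid_small_knob','lid_medium_knob','lid_large_knob']:
        print(q,[(np.round(d['location'],3).tolist(),round(d['p'],2)) for d in models.search_frame(q,c)[:4]])
E
```

```text
0.0 [0.14063902 0.53144781 0.30331623] [ 1.29042900e-01  9.91638819e-01 -6.03098212e-04 -1.37275658e-04] 0.08537770781120166 0.0726
{'fov_y': 52.30672817249398, 'cx': 272.67845668027803, 'cy': 211.4688154777056, 'world_from_camera': array([[ 0.55185762, -0.68413734,  0.47687448,  0.96984735],
       [ 0.83393414,  0.4509074 , -0.31817664, -0.29827612],
       [ 0.00265028,  0.57327011,  0.81936217,  0.87910438],
       [ 0.        ,  0.        ,  0.        ,  1.        ]]), 'shot': 1}
wheel [([0.614, 0.245, 0.072], 0.63), ([0.577, -0.329, 0.07], 0.41)]
block [([0.454, -0.044, 0.009], 0.74), ([0.577, -0.326, 0.069], 0.63)]
pot_squat [([0.53, -0.324, 0.126], 0.92), ([0.614, 0.249, 0.07], 0.16)]
pot_tall [([0.589, 0.258, 0.135], 0.95)]
pot_squat_mouth [([0.53, -0.315, 0.124], 0.96), ([0.697, -0.044, 0.014], 0.51)]
pot_tall_mouth [([0.588, 0.26, 0.137], 0.81)]
lid_small [([0.579, 0.013, 0.01], 0.8)]
lid_medium [([0.428, 0.092, 0.008], 0.81), ([0.452, -0.044, 0.009], 0.73), ([0.325, -0.138, 0.01], 0.62)]
lid_large [([0.696, -0.045, 0.012], 0.55), ([0.577, -0.329, 0.069], 0.2)]
lid_small_knob [([0.579, 0.014, 0.01], 0.97)]
lid_medium_knob [([0.426, 0.096, 0.011], 0.8), ([0.328, -0.138, 0.008], 0.74), ([0.453, -0.044, 0.01], 0.6)]Traceback (most recent call last):
  File "<stdin>", line 7, in <module>
ValueError: it knows: block, lid_large, lid_medium, lid_medium_knob, lid_small, lid_small_knob, paddle, pot_squat, pot_squat_mouth, pot_tall, pot_tall_mouth, teacup, tool_jar, wheel
```

```bash
python3 - <<'E'
from plant import telemetry, optics, bot, models
import cv2,numpy as np
for n in ['top']:
    c=optics.camera(n);cv2.imwrite(f'pics/{n}0.png',c['img'][:,:,::-1]);print({k:v for k,v in c.items() if k!='img'})
    for q in ['wheel','block','pot_squat','pot_tall','pot_squat_mouth','pot_tall_mouth','lid_small','lid_medium','lid_large','lid_small_knob','lid_medium_knob']:
        print(q,[(np.round(d['location'],3).tolist(),round(d['p'],2)) for d in models.search_frame(q,c)[:4]])
E
```

```text
{'fov_y': 50.76685999502555, 'cx': 278.69302667437455, 'cy': 207.09014342439247, 'world_from_camera': array([[ 0.01768452,  0.99523097, -0.09593002,  0.46452295],
       [-0.99978467,  0.0165601 , -0.01250485, -0.01158013],
       [-0.0108566 ,  0.09613051,  0.99530953,  1.19748172],
       [ 0.        ,  0.        ,  0.        ,  1.        ]]), 'shot': 2}
wheel [([0.683, -0.037, 0.013], 0.75), ([0.572, 0.263, 0.072], 0.57)]
block [([0.533, -0.269, 0.075], 0.83)]
pot_squat [([0.519, -0.312, 0.126], 0.87)]
pot_tall [([0.572, 0.281, 0.137], 0.62)]
pot_squat_mouth [([0.516, -0.319, 0.124], 0.95)]
pot_tall_mouth [([0.572, 0.284, 0.135], 0.84)]
lid_small [([0.574, 0.016, 0.008], 0.87)]
lid_medium [([0.446, -0.034, 0.009], 0.89), ([0.418, 0.101, 0.01], 0.8), ([0.312, -0.134, 0.011], 0.61)]
lid_large [([0.684, -0.037, 0.01], 0.91), ([0.574, 0.02, 0.006], 0.38)]
lid_small_knob [([0.572, 0.021, 0.009], 0.66), ([0.683, -0.035, 0.013], 0.6)]
lid_medium_knob [([0.422, 0.099, 0.011], 0.78), ([0.318, -0.13, 0.011], 0.66), ([0.57, 0.021, 0.006], 0.64), ([0.445, -0.039, 0.014], 0.63)]
```

View pics/scene0.png

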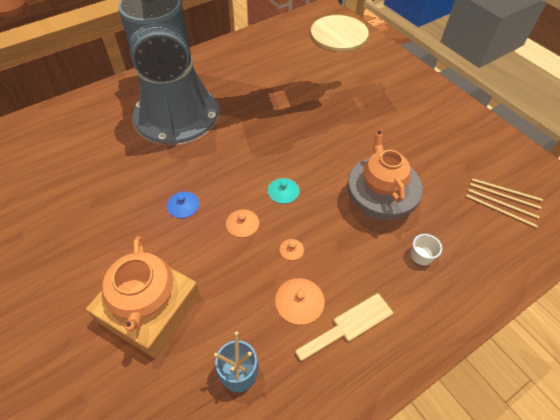

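View pics/top0.png

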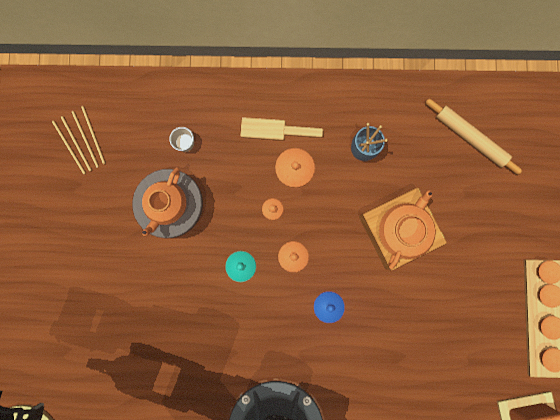

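```bash
python3 - <<'E'
import cv2,numpy as np
a=cv2.imread('pics/scene0.png');b=cv2.imread('pics/top0.png')
def crop(im,x,y,w=70,h=70,s=6):
    return cv2.resize(im[y:y+h,x:x+w],None,fx=s,fy=s,interpolation=cv2.INTER_CUBIC)[:400,:400]
r=lambda im,x,y,w=66,h=50:cv2.resize(im[y:y+h,x:x+w],(396,300),interpolation=cv2.INTER_CUBIC)
cv2.imwrite('pics/crops.png',np.vstack([np.hstack([r(a,355,130),r(b,132,177)]),np.hstack([r(a,259,225),r(b,240,184)])]))
E
```

```text
(no output)
```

View pics/crops.png

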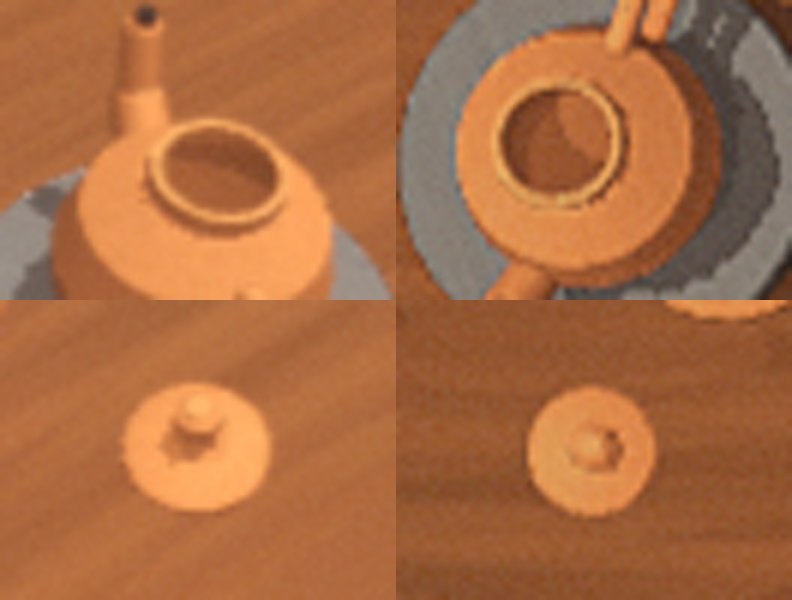

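```bash
cat > h.py <<'E'
import numpy as np
def ray(c,u,v):
    f=210/np.tan(np.radians(c['fov_y']/2)); T=np.array(c['world_from_camera'])
    d=T[:3,:3]@np.array([(u-c['cx'])/f,-(v-c['cy'])/f,-1]); return T[:3,3],d
def atz(c,u,v,z):
    o,d=ray(c,u,v); return o+d*(z-o[2])/d[2]
def tri(L):
    A=0;b=0
    for c,u,v in L:
        o,d=ray(c,u,v);d=d/np.linalg.norm(d);P=np.eye(3)-np.outer(d,d);A=A+P;b=b+P@o
    return np.linalg.solve(A,b)
E
python3 - <<'E'
from plant import telemetry, optics, bot, models
from h import *
from scipy.spatial.transform import Rotation as R
a=optics.camera('scene');b=optics.camera('top')
for n,pa,pb,z in [('mouth',(391.2,158.7),(159.3,200.8),.160),('knob',(292.2,243.3),(272.7,208.7),.034),('lidrim',(292,249.4),(272.6,209.2),.004)]:
    print(n,atz(a,*pa,z).round(4),atz(b,*pb,z).round(4),tri([(a,*pa),(b,*pb)]).round(4))
s=telemetry.read_state();print(R.from_quat(s['tcp_rot']).as_matrix().round(3),s['ee_pos'],s['time_s'])
E
```

```text
mouth [0.5772 0.2834 0.16  ] [0.5748 0.2841 0.16  ] [0.5754 0.2853 0.157 ]
knob [0.5769 0.0181 0.034 ] [0.5721 0.0188 0.034 ] [0.5733 0.0198 0.0272]
lidrim [0.5763 0.0194 0.004 ] [0.5735 0.0198 0.004 ] [ 5.742e-01  2.040e-02 -1.000e-04]
[[-0.967  0.256  0.   ]
 [ 0.256  0.967  0.   ]
 [-0.     0.    -1.   ]] [0.1407249  0.5316745  0.30390261] 1.3
```

Call:
play_rows(
  steps=[
    {"tx": -0.4,"ty": -0.1,"hand": 255},
    {"tx": -0.8,"ty": -0.21,"hand": 255},
    {"tx": -0.8,"ty": -0.21,"hand": 255},
    {"tx": -0.8,"ty": -0.21,"hand": 255},
    {"tx": -0.8,"ty": -0.21,"hand": 255},
    {"tx": -0.8,"ty": -0.21,"hand": 255},
    {"tx": -0.8,"ty": -0.21,"hand": 255},
    {"tx": -0.8,"ty": -0.21,"hand": 255},
    {"tx": -0.8,"ty": -0.21,"hand": 255},
    {"tx": -0.8,"ty": -0.21,"hand": 255},
    {"tx": -0.8,"ty": -0.21,"hand": 255},
    {"tx": -0.8,"ty": -0.21,"hand": 255},
    {"tx": -0.8,"ty": -0.21,"hand": 255},
    {"tx": -0.5,"ty": -0.15,"hand": 255},
    {"tx": 0,"hand": 255},
    {"tx": 0,"hand": 255},
  ],
)

```text
$.steps[0]: bad value
```

Call:
play_rows(
  steps=[
    {"tx": -0.4,"ty": -0.1,"tz": 0,"rx": 0,"ry": 0,"rz": 0,"hand": 255},
    {"tx": -0.8,"ty": -0.21,"tz": 0,"rx": 0,"ry": 0,"rz": 0,"hand": 255},
    {"tx": -0.8,"ty": -0.21,"tz": 0,"rx": 0,"ry": 0,"rz": 0,"hand": 255},
    {"tx": -0.8,"ty": -0.21,"tz": 0,"rx": 0,"ry": 0,"rz": 0,"hand": 255},
    {"tx": -0.8,"ty": -0.21,"tz": 0,"rx": 0,"ry": 0,"rz": 0,"hand": 255},
    {"tx": -0.8,"ty": -0.21,"tz": 0,"rx": 0,"ry": 0,"rz": 0,"hand": 255},
    {"tx": -0.8,"ty": -0.21,"tz": 0,"rx": 0,"ry": 0,"rz": 0,"hand": 255},
    {"tx": -0.8,"ty": -0.21,"tz": 0,"rx": 0,"ry": 0,"rz": 0,"hand": 255},
    {"tx": -0.8,"ty": -0.21,"tz": 0,"rx": 0,"ry": 0,"rz": 0,"hand": 255},
    {"tx": -0.8,"ty": -0.21,"tz": 0,"rx": 0,"ry": 0,"rz": 0,"hand": 255},
    {"tx": 0,"ty": 0,"tz": 0,"rx": 0,"ry": 0,"rz": 0,"hand": 255},
  ],
)

```text
time_s: 2.22
ee_pos: [0.4254, 0.3706, 0.3042]
tcp_rot: [0.126, 0.992, 0.001, 0.001]
wrist_force: [0.7, -0.1, 0.2]
width: -0.0
```

Call:
play_rows(
  steps=[
    {"tx": -0.7,"ty": -0.19,"tz": 0,"rx": 0,"ry": 0,"rz": 0,"hand": 255},
    {"tx": -0.8,"ty": -0.22,"tz": 0,"rx": 0,"ry": 0,"rz": 0,"hand": 255},
    {"tx": -0.8,"ty": -0.22,"tz": 0,"rx": 0,"ry": 0,"rz": 0,"hand": 255},
    {"tx": -0.8,"ty": -0.22,"tz": 0,"rx": 0,"ry": 0,"rz": 0,"hand": 255},
    {"tx": -0.6,"ty": -0.17,"tz": 0,"rx": 0,"ry": 0,"rz": 0,"hand": 255},
    {"tx": -0.2,"ty": -0.06,"tz": 0,"rx": 0,"ry": 0,"rz": 0,"hand": 255},
    {"tx": 0,"ty": 0,"tz": 0,"rx": 0,"ry": 0,"rz": 0,"hand": 255},
    {"tx": 0,"ty": 0,"tz": 0,"rx": 0,"ry": 0,"rz": 0,"hand": 255},
  ],
)

```text
time_s: 2.88
ee_pos: [0.5718, 0.2847, 0.3033]
tcp_rot: [0.127, 0.992, 0.001, -0.0]
wrist_force: [-0.8, 0.6, -0.3]
width: 0.0004
```

```bash
python3 - <<'E'
from plant import telemetry, optics, bot, models
import cv2,numpy as np
s=telemetry.read_state();print(s['ee_pos'],s['tcp_rot'])
c=optics.camera('wrist');cv2.imwrite('pics/w1.png',c['img'][:,:,::-1]);print({k:v for k,v in c.items() if k!='img'})
E
```

```text
[0.57178191 0.28465654 0.30327768] [ 1.27451352e-01  9.91844246e-01  1.06984633e-03 -2.06303171e-05]
{'fov_y': 59.21079734314311, 'cx': 279.6748312467632, 'cy': 207.04165871251973, 'hand_eye': array([[-1.78699958e-03,  9.64617987e-01,  2.63645493e-01,
         6.59612675e-02],
       [ 9.99998100e-01,  1.92896306e-03, -2.79603792e-04,
         5.43950693e-04],
       [-7.78273263e-04,  2.63644492e-01, -9.64619602e-01,
        -7.03435645e-02],
       [ 0.00000000e+00,  0.00000000e+00,  0.00000000e+00,
         1.00000000e+00]]), 'shot': 5}
```

View pics/w1.png

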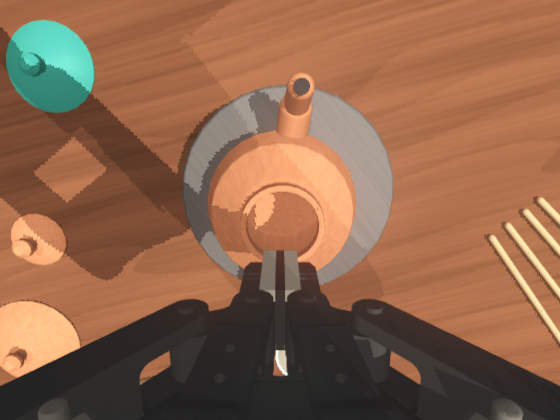

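The wrist view shows the tall pot on the wheel, its mouth centred near (284,224). The small lid's knob is near (22,247) and the large lid's near (15,358), at the picture's left edge.

```bash
python3 - <<'E'
from plant import telemetry, optics, bot, models
from h import *
import cv2
from scipy.spatial.transform import Rotation as R
s=telemetry.read_state();c=optics.camera('wrist')
T=np.eye(4);T[:3,:3]=R.from_quat(s['tcp_rot']).as_matrix();T[:3,3]=s['ee_pos']
d=dict(c);d['world_from_camera']=T@np.array(c['hand_eye'])
print(s['ee_pos'],[atz(d,u,v,z).round(4) for u,v,z in [(284,224,.16),(284,185,.16),(244,224,.16),(324,224,.16),(22,246,.034)]])
im=cv2.imread('pics/w1.png');cv2.imwrite('pics/w1c.png',np.hstack([cv2.resize(im[180:280,230:330],(400,400)),cv2.resize(im[200:280,0:80],(400,400))]))
E
```

```text
[0.57148325 0.28494224 0.30333776] [array([0.5753, 0.2876, 0.16  ]), array([0.552 , 0.2936, 0.16  ]), array([0.5692, 0.2641, 0.16  ]), array([0.5815, 0.3111, 0.16  ]), array([0.5717, 0.0254, 0.034 ])]
```

View pics/w1c.png

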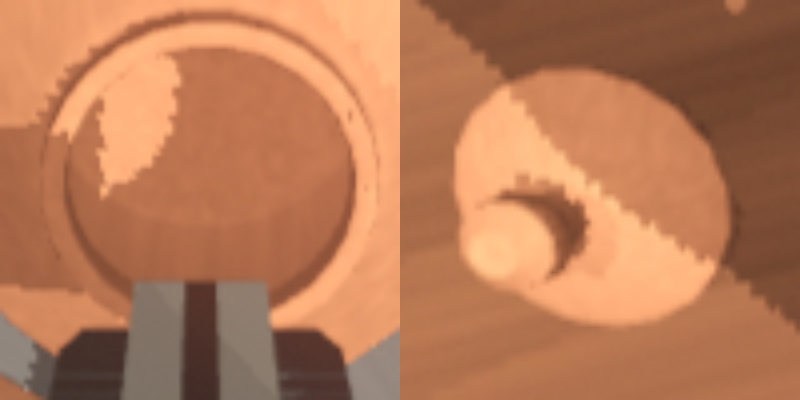

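Call:
play_rows(
  steps=[
    {"tx": -0.05,"ty": 0.03,"tz": 0.3,"rx": 0,"ry": 0,"rz": 0,"hand": 255},
    {"tx": -0.04,"ty": 0.02,"tz": 0.4,"rx": 0,"ry": 0,"rz": 0,"hand": 255},
    {"tx": 0,"ty": 0,"tz": 0.3,"rx": 0,"ry": 0,"rz": 0,"hand": 255},
    {"tx": 0,"ty": 0,"tz": 0.1,"rx": 0,"ry": 0,"rz": 0,"hand": 255},
    {"tx": 0,"ty": 0,"tz": 0,"rx": 0,"ry": 0,"rz": 0,"hand": 255},
    {"tx": 0,"ty": 0,"tz": 0,"rx": 0,"ry": 0,"rz": 0,"hand": 255},
  ],
)

```text
time_s: 3.48
ee_pos: [0.571, 0.291, 0.2563]
tcp_rot: [0.124, 0.992, 0.001, -0.0]
wrist_force: [0.2, -0.3, 0.3]
width: -0.0001
```

```bash
python3 - <<'E'
from plant import telemetry, optics, bot, models
import cv2,numpy as np
s=telemetry.read_state();print(s['ee_pos'],s['tcp_rot'])
c=optics.camera('scene');d=optics.camera('top')
r=lambda im,x,y,w,h:cv2.resize(im[y:y+h,x:x+w,::-1],(400,400),interpolation=cv2.INTER_CUBIC)
cv2.imwrite('pics/p1.png',np.hstack([r(c['img'],340,90,120,120),r(d['img'],110,150,100,100)]))
E
```

```text
[0.57095683 0.29102586 0.25629171] [ 1.23564381e-01  9.92335577e-01  1.38319251e-03 -1.81066001e-04]
```

View pics/p1.png

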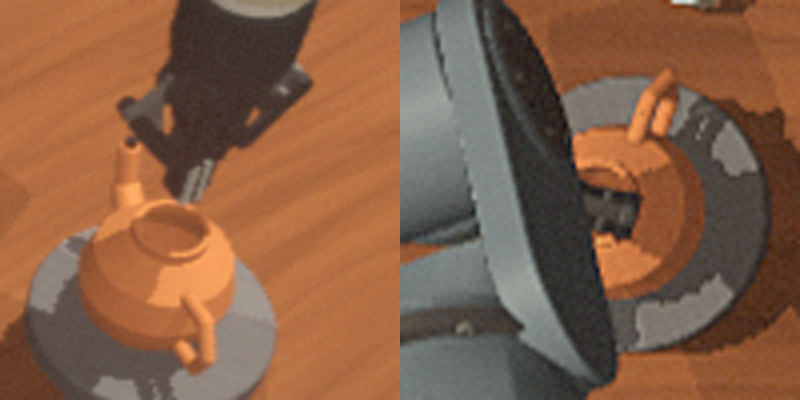

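Call:
play_rows(
  steps=[
    {"tx": -0.14,"ty": -0.11,"tz": -0.03,"rx": 0,"ry": 0,"rz": 0,"hand": 255},
    {"tx": 0,"ty": 0,"tz": 0,"rx": 0,"ry": 0,"rz": 0,"hand": 255},
    {"tx": 0,"ty": 0,"tz": 0,"rx": 0,"ry": 0,"rz": 0,"hand": 255},
  ],
)

```text
time_s: 3.83
ee_pos: [0.5764, 0.285, 0.2599]
tcp_rot: [0.124, 0.992, 0.002, 0.001]
wrist_force: [-0.1, -0.0, 0.6]
width: -0.0003
```

```bash
python3 - <<'E'
from plant import telemetry, optics, bot, models
from h import *
import cv2
from scipy.spatial.transform import Rotation as R
P=[]
t0=telemetry.read_state()['time_s']
while True:
    c=optics.camera('scene'); s=telemetry.read_state()
    P.append(np.r_[s['ee_pos']+R.from_quat(s['tcp_rot']).as_matrix()[:,2]*.0726])
    if s['time_s']-t0>2.6:break
P=np.array(P);print(t0,s['time_s'],P.mean(0).round(4),P.min(0).round(4),P.max(0).round(4))
w=optics.camera('wrist')
r=lambda im,x,y,w,h:cv2.resize(im[y:y+h,x:x+w,::-1],(400,400),interpolation=cv2.INTER_CUBIC)
cv2.imwrite('pics/p2.png',np.hstack([r(c['img'],340,90,120,120),r(w['img'],180,130,200,200)]))
E
```

```text
3.8333 6.4833 [0.5763 0.2855 0.1868] [0.5762 0.2852 0.1867] [0.5768 0.2855 0.1874]
```

View pics/p2.png

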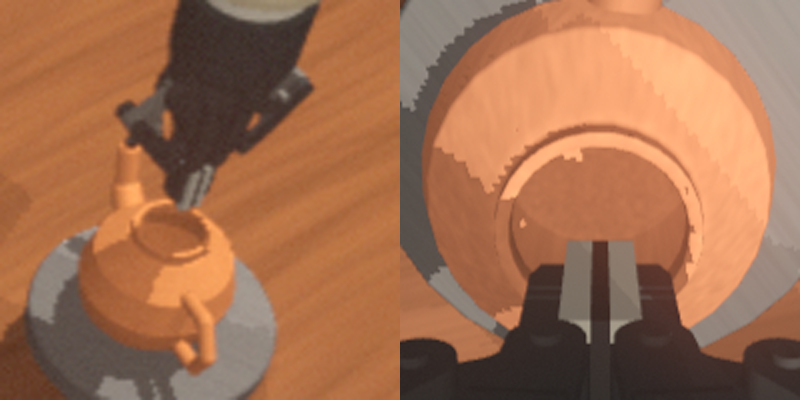

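The mouth was pointed at for 2.6 s, with the tips 27 mm above the rim and centred within about 1 mm. Next I lift and cross to the small lid.

Call:
play_rows(
  steps=[
    {"tx": 0,"ty": 0,"tz": -0.5,"rx": 0,"ry": 0,"rz": 0,"hand": 255},
    {"tx": 0,"ty": 0,"tz": -0.5,"rx": 0,"ry": 0,"rz": 0,"hand": 255},
    {"tx": -0.1,"ty": -0.4,"tz": 0,"rx": 0,"ry": 0,"rz": 0,"hand": 255},
    {"tx": -0.19,"ty": -0.75,"tz": 0,"rx": 0,"ry": 0,"rz": 0,"hand": 255},
    {"tx": -0.19,"ty": -0.75,"tz": 0,"rx": 0,"ry": 0,"rz": 0,"hand": 255},
    {"tx": -0.19,"ty": -0.75,"tz": 0,"rx": 0,"ry": 0,"rz": 0,"hand": 255},
    {"tx": -0.19,"ty": -0.75,"tz": 0,"rx": 0,"ry": 0,"rz": 0,"hand": 255},
    {"tx": -0.19,"ty": -0.75,"tz": 0,"rx": 0,"ry": 0,"rz": 0,"hand": 255},
    {"tx": -0.19,"ty": -0.75,"tz": 0,"rx": 0,"ry": 0,"rz": 0,"hand": 255},
    {"tx": -0.19,"ty": -0.75,"tz": 0,"rx": 0,"ry": 0,"rz": 0,"hand": 255},
    {"tx": -0.12,"ty": -0.45,"tz": 0,"rx": 0,"ry": 0,"rz": 0,"hand": 255},
    {"tx": 0,"ty": 0,"tz": 0,"rx": 0,"ry": 0,"rz": 0,"hand": 255},
    {"tx": 0,"ty": 0,"tz": 0,"rx": 0,"ry": 0,"rz": 0,"hand": 255},
  ],
)

```text
time_s: 7.62
ee_pos: [0.5724, 0.0163, 0.2942]
tcp_rot: [0.123, 0.992, 0.001, -0.001]
wrist_force: [-0.7, -0.2, 0.4]
width: -0.0002
```

Call:
play_rows(
  steps=[
    {"tx": 0,"ty": 0,"tz": 0.4,"rx": 0,"ry": 0,"rz": 0,"hand": 255},
    {"tx": 0,"ty": 0,"tz": 0.6,"rx": 0,"ry": 0,"rz": 0,"hand": 255},
    {"tx": 0,"ty": 0,"tz": 0.6,"rx": 0,"ry": 0,"rz": 0,"hand": 255},
    {"tx": 0,"ty": 0,"tz": 0.6,"rx": 0,"ry": 0,"rz": 0,"hand": 255},
    {"tx": 0,"ty": 0,"tz": 0.4,"rx": 0,"ry": 0,"rz": 0,"hand": 255},
    {"tx": 0,"ty": 0,"tz": 0,"rx": 0,"ry": 0,"rz": 0,"hand": 255},
    {"tx": 0,"ty": 0,"tz": 0,"rx": 0,"ry": 0,"rz": 0,"hand": 255},
  ],
)

```text
time_s: 8.2
ee_pos: [0.5714, 0.0208, 0.1858]
tcp_rot: [0.121, 0.993, 0.001, 0.0]
wrist_force: [1.0, -0.2, 0.8]
width: -0.0001
```

```bash
python3 - <<'E'
from plant import telemetry, optics, bot, models
from h import *
import cv2,pickle
s=telemetry.read_state();print(s['ee_pos'],s['tcp_rot'])
c=optics.camera('wrist');pickle.dump((s,c),open('w.pkl','wb'));cv2.imwrite('pics/w3.png',c['img'][:,:,::-1])
E
```

```text
[0.57140162 0.02081486 0.18578916] [1.21177754e-01 9.92630031e-01 1.24828261e-03 1.22268528e-04]
```

View pics/w3.png

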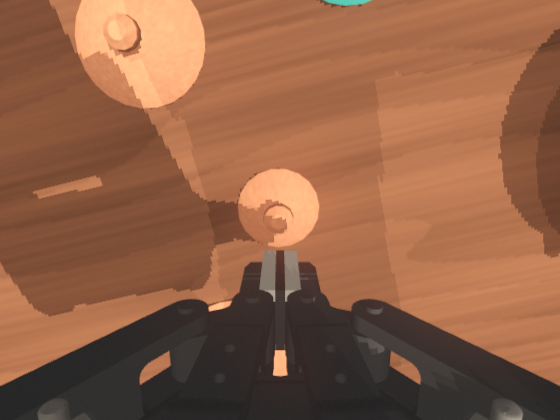

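The wrist view shows the small lid in front of the fingers, its knob at about (278,217). The medium lid is at the upper left (140,45).

```bash
python3 - <<'E'
from h import *
import pickle
from scipy.spatial.transform import Rotation as R
s,c=pickle.load(open('w.pkl','rb'))
T=np.eye(4);T[:3,:3]=R.from_quat(s['tcp_rot']).as_matrix();T[:3,3]=s['ee_pos']
d=dict(c);d['world_from_camera']=T@np.array(c['hand_eye'])
print([atz(d,u,v,z).round(4) for u,v,z in [(278,217,.033),(278.5,209,.004),(238,209,.004),(319,209,.004)]])
print((T[:3,3]+T[:3,2]*.0726).round(4))
E
```

```text
[array([0.5729, 0.0204, 0.033 ]), array([0.5757, 0.02  , 0.004 ]), array([ 0.5687, -0.0078,  0.004 ]), array([0.5827, 0.0478, 0.004 ])]
[0.5714 0.021  0.1132]
```

Call:
play_rows(
  steps=[
    {"tx": -0.04,"ty": 0,"tz": 0.4,"rx": 0,"ry": 0,"rz": 0,"hand": 255},
    {"tx": -0.04,"ty": 0,"tz": 0.4,"rx": 0,"ry": 0,"rz": 0,"hand": 255},
    {"tx": 0,"ty": 0,"tz": 0.3,"rx": 0,"ry": 0,"rz": 0,"hand": 255},
    {"tx": 0,"ty": 0,"tz": 0.15,"rx": 0,"ry": 0,"rz": 0,"hand": 255},
    {"tx": 0,"ty": 0,"tz": 0,"rx": 0,"ry": 0,"rz": 0,"hand": 255},
    {"tx": 0,"ty": 0,"tz": 0,"rx": 0,"ry": 0,"rz": 0,"hand": 255},
  ],
)

```text
time_s: 8.75
ee_pos: [0.5775, 0.0217, 0.1405]
tcp_rot: [0.12, 0.993, 0.002, 0.005]
wrist_force: [-0.5, 0.4, -0.6]
width: -0.0001
```

Call:
play_rows(
  steps=[
    {"tx": 0.06,"ty": -0.05,"tz": 0.2,"rx": 0,"ry": 0,"rz": 0,"hand": 255},
    {"tx": 0,"ty": 0,"tz": 0,"rx": 0,"ry": 0,"rz": 0,"hand": 255},
  ],
)

```text
time_s: 8.92
ee_pos: [0.5751, 0.0204, 0.1334]
tcp_rot: [0.12, 0.993, 0.002, 0.006]
wrist_force: [-0.4, 0.0, 0.3]
width: -0.0003
```

```bash
python3 - <<'E'
from plant import telemetry, optics, bot, models
from h import *
import cv2
from scipy.spatial.transform import Rotation as R
P=[]
t0=telemetry.read_state()['time_s']
for i in range(12):
    c=optics.camera('scene'); s=telemetry.read_state()
    P.append(np.r_[s['ee_pos']+R.from_quat(s['tcp_rot']).as_matrix()[:,2]*.0726])
P=np.array(P);print(t0,s['time_s'],P.mean(0).round(4),P.min(0).round(4),P.max(0).round(4),R.from_quat(s['tcp_rot']).as_matrix()[:,2])
w=optics.camera('wrist')
r=lambda im,x,y,w,h:cv2.resize(im[y:y+h,x:x+w,::-1],(400,400),interpolation=cv2.INTER_CUBIC)
cv2.imwrite('pics/p4.png',np.hstack([r(c['img'],235,185,120,120),r(w['img'],180,130,200,200)]))
E
```

```text
8.9167 9.5167 [0.577  0.0206 0.0617] [0.5767 0.0206 0.0616] [0.5771 0.0206 0.0619] [ 0.0138884   0.00206342 -0.99990142]
```

View pics/p4.png

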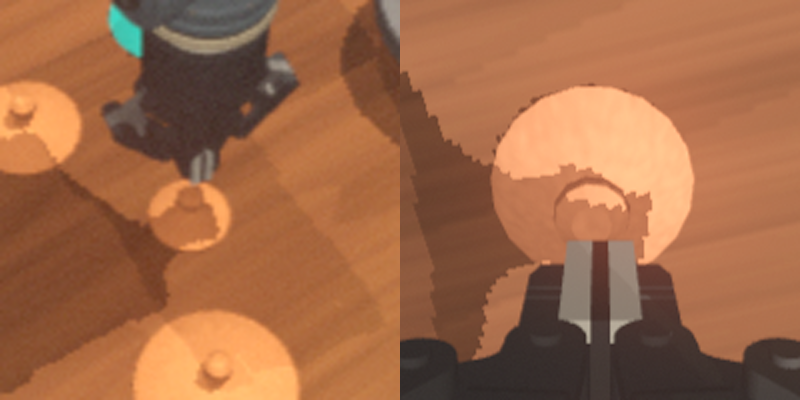

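```bash
python3 - <<'E'
from plant import telemetry, optics, bot
for i in range(40): optics.camera('top')
s=telemetry.read_state();print(s['time_s'],s['ee_pos'],s['wrist_force'],s['dq'].round(4) if hasattr(s['dq'],'round') else s['dq'])
print(bot.sign_off())
E
```

```text
11.5667 [0.57587039 0.0204788  0.13413626] [-0.58362282  0.12788437  0.32824581] [ 0.0005 -0.0022 -0.0001  0.0005 -0.0008 -0.0003]
the job is handed in; nothing more can be done
None
```

I pointed at the mouth of the teapot on the wheel, then at the knob of the lid that fits it, and handed the job in at 11.6 s still pointing there.

- **Teapot:** The one on the banding wheel is the tall, narrow-mouthed pot; its mouth collar measured about 52 mm across. With the fingers shut, I pointed down at the mouth for 2.6 s. The fingertips were about 27 mm above the rim and within 1–2 mm of its centre.
- **Lid:** I then lifted, crossed over and pointed at the knob of the small lid, which measured about 57 mm across. The fingertips were about 28 mm above the knob.

At the end the arm was still and the wrist force was only noise (under 1 N). In the pictures nothing was touched or moved.

**Slight disagreements:** The cameras' estimates of the knob's position differ by up to about 5 mm in x, so the pointing is about 2–4 mm off the knob's centre. The 20 mm knob is still under the fingertips. The tool was also tilted by about 0.8° at the end.

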